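# Dock the foam sample box at the label reader and close it

## Task

Slide the open foam sample box across the bench, without lifting or tipping it, onto the yellow outline so that it sits gently but fully home against both rails of the label reader's dock, its long side against the rail by the reader. Close it with its foam lid, set fully down, and leave everything else on the bench where it is.

Things in the scene. Friction and masses are not known exactly. Their poses are not given: they have to be found in the camera images.
- sample_box: open white foam box, blue cold pack fixed to its floor; outside 110 (its x) x 140 (y) x 80 mm high, walls and floor 15 mm, mouth 80 x 110 mm. 0.3 to 0.55 kg; slides on the bench at a few N (up to about 6), dents if pressed on a rail with over 70 N. Origin: centre of underside, z up. Its x starts within 0.75 rad of the dock's x, on the dock's open -x, -y side
- box_lid: loose white foam lid, right way up: plate 120 (x) x 150 (y) x 16 mm; below it a plug 12 mm deep, 72 x 102 mm (lower half 68 x 98), 4 mm play per side in the box's mouth; on top a blue grip bar 24 mm wide (x), 75 long (y), 28 to 56 mm above the origin. Origin: centre of plug's underside, z up. 0.12 kg. Fully down: origin 68 mm above the box's, centred, x along the box's x either way round
- dock: fixed L of two aluminium rails, orange tops, 37 mm high, 14 thick; yellow 110 x 140 mm outline. Origin: on the bench at the outline's centre, where the box's origin lies when home, box x along dock x. Back rail: inner face x = +55 mm, y -82 to 84; behind it the white reader, 100 mm high, to x = 122. Side rail: inner face y = +70, x -60 to 55. -x and -y sides open
- bottle_blue: bystander: closed clear bottle with blue cap, 64 mm across, 140 mm high; origin under its centre
- bottle_red: bystander: closed clear bottle with red cap, 64 mm across, 140 mm high; origin under its centre
- tube_rack: bystander: orange rack of tubes, 90 x 190 x 72 mm; origin under its centre
- tip_box: bystander: grey box with green cover, 87 x 122 x 66 mm; origin under its centre
- tape_roll: bystander: brown roll of tape lying flat, 100 mm across, 24 mm high; origin under its centre
- beaker: bystander: glass beaker, 80 mm across, 95 mm high; origin under its centre
Mind the look-alikes: they are no part of the job. What is shaped like the sample_box but purple is not meant.

How it is judged (in metres and radians):
At the end, for the whole second after the job is handed in: Box flat on the bench, within 5 mm of its place against each rail and 0.05 rad of square to them; lid fully down (origin 64 to 71 mm above the box's), within 8 mm of centred each way, 0.1 rad of square, level with the box within 0.04 rad; box and lid at rest (x of sample_box in the frame of dock between -0.005 and 0.005 m and y of sample_box in the frame of dock between -0.005 and 0.005 m and angle between the x axis of sample_box and the x axis of dock, either way round below 0.05 rad and height (world z) of sample_box below 0.004 m and angle between sample_box's own z axis and vertical below 0.04 rad and z of box_lid in the frame of sample_box between 0.064 and 0.071 m and x of box_lid in the frame of sample_box between -0.008 and 0.008 m and y of box_lid in the frame of sample_box between -0.008 and 0.008 m and angle between the x axis of box_lid and the x axis of sample_box, either way round below 0.1 rad and angle between the z axis of box_lid and the z axis of sample_box, either way round below 0.04 rad and linear speed of each of sample_box, box_lid below 0.01 m/s); the robot touches nothing.
It fails at once if the box is lifted more than 15 mm off the bench (height (world z) of sample_box above 0.015 m).
It fails at once if the box is tipped by more than 0.25 rad (angle between sample_box's own z axis and vertical above 0.25 rad).
It fails at once if the box is driven against the dock with more than 70 N (contact force between sample_box and dock above 70 N).
It fails at once if a bystander is moved more than 25 mm (distance of any of bottle_blue, bottle_red, tube_rack, tip_box, tape_roll, beaker from where it was at the start of the episode above 0.025 m).
It also fails if it takes over 72 s, if anything falls off the work surface, if the arm or the gripper's body presses on something with over 40 N, if the wrist force passes 120 N, or if a joint passes its speed limit or range.

## Robot

A 7-joint arm with a two-finger parallel gripper is mounted at the origin on the work surface. World frame = base frame: x ahead of the robot, y to its left, z up, the work surface at z = 0. Lengths are in m, angles in degrees, forces in N, time in s.
With the tool pointing down it reaches from about 0.425 to 0.875 m from the base axis. Payload 4.7 kg.
Tool frame: the origin (TCP) lies at the very end of the fingers, on their centre line; the grasp point (between the pads) lies 19 mm behind it; z points along the fingers, y is the line along which they close (so a half turn about z gives the same grasp; the last joint's range is limited). The gripper opens to 87 mm and grips with 3 to 60 N. Pads are 19 mm wide; open, the fingers measure 117 mm over their backs; the gripper's body (75 mm by 190 mm) begins 51 mm behind the grasp point.
Start: joints at [68.646, 18.392, -4.016, 83.108, 1.295, 78.541, -3.26], TCP at [0.245, -0.602, 0.223] pointing down, gripper open.
Joint ranges: [-163.93, 163.93], [-17.29, 119.83], [-79.2, 71.16], [3.27, 140.29], [-89.18, 269.18], [5.43, 117.66], [-154.24, 154.24]. Speed limits (degrees/s): [147.25, 147.25, 180, 180, 180, 180, 180].

## Interface

Orientations are given as [roll, pitch, yaw] about the fixed x, y, z axes, in that order (R = Rz(yaw) Ry(pitch) Rx(roll)).
In Python, from cell import get_obs, cams, ticket, finder gives the robot as it stands.
- The arm moves only by the shell command python3 -m creep 'ROWS' [FORCE]. ROWS is text: rows parted by semicolons, each of 5 numbers parted by spaces: the shift along the world's x, y, z in m, then the turn about the world's z in degrees, then the finger opening in m, from 0 to 0.087. A call has 1 to 8 rows; each row shifts and turns the commanded pose from where the row before left it; what a row does not reach is not made up. A row lasts 1/8 s, in which the tool goes at most 62.5 mm and 10.7 degrees, less where a joint would pass 70% of its speed; a pose out of reach is approached as far as the arm can. A call with a gripper value outside its range is refused whole. The fingers move at their own pace and stop on an object; FORCE is the grip in N (left out, the last holds). Time passes only in rows, so rows that do not move let the fingers close. It gives the time, the measured TCP pose, the force, the opening and the grip force at its end, in the units of the state.
- get_obs(): the state, without advancing time (a new reading comes with each control period).
- cams.read_camera(name): name is "side" or "top" or "wrist"; returns the picture (420x560x3 uint8, red, green, blue); there is no depth.
- cams.calibration(name): a dict with "fx", "fy", "cx", "cy" (pixels), "k1" (the pictures are not rectified: a ray, as slopes to the right and down, at radius r is drawn at 1 + k1 r^2 times it, then the intrinsics apply), "extrinsics" (4x4, takes a point from world to camera coordinates). Camera axes: x right, y down, z forward; pixel columns grow to the right and rows downward; lengths in m; the calibration is good to about 2 mm. A picture is of the moment at which its call begins: read the wrist's pose just before it. calibration takes no time and is no camera call; for the wrist camera it gives the pose at the moment of the call.
- ticket.sign_off(): hands the job in; it is judged then, once.
Trained networks look in the newest picture that a camera, given by its name, has taken for a name from the list of things; names that differ only in an ending like _2 or _b are one class to them, and where a whole thing is asked for, a point or a joint stands for the part that bears it (a point fixed in the world has none). Each returns a list of dicts, best first, with "p" (0 to 1); they miss things now and then, are a little off and sometimes report something else, mostly with a low value. They report only what shows in the picture. A call takes as long as a camera call. They do not tell look-alikes from the thing itself.
- finder.masks_of(name, camera): "mask" (420x560 bool, what is visible of it) and "xy" ([column, row] in pixels, amid what is visible of it).
- finder.tip_of(name, camera): "xy" ([column, row] in pixels: a listed point, or the origin of a listed thing).
The state is a dict: "time_s": time; "qpos": joint angles; "joint_velocities": joint speeds; "effort": joint torques, N m; "tool_pos": TCP position; "tool_rot": TCP orientation; "force": force on the tool from outside, world axes, zero at the start; "wrist_torque": the same for the moment, N m; "grip_width": finger opening in m; "grasp_force": force on a finger pad.
Only numpy, scipy, OpenCV 4.12 (cv2) and the standard library are available. Lean on these libraries where they do the work, as an engineer would, in place of code of your own. Each camera call takes 0.05 s, during which the arm holds its last target. There are 200 camera calls.

## Working session

There is one attempt and no reset: what is moved stays moved. The work goes in short steps, Python scripts to look and compute and a shell command to move; the robot and the scene stay as the last step left them, time stands still between calls to the robot, and variables do not carry over. Pictures are saved under pics/ and viewed, at most 10 in all, crops included, and the job is handed in when it is done.

```bash
ls; mkdir -p pics; cat > h.py <<'E'
import numpy as np, cv2
from cell import get_obs, cams, ticket, finder
def K(c): return np.array([[c['fx'],0,c['cx']],[0,c['fy'],c['cy']],[0,0,1.]]), np.array([c['k1'],0,0,0.])
def ray(c,uv):
    k,d=K(c); n=cv2.undistortPoints(np.array(uv,float).reshape(-1,1,2),k,d)[:,0]
    T=np.array(c['extrinsics']); R,t=T[:3,:3],T[:3,3]
    return -R.T@t, np.c_[n,np.ones(len(n))]@R
def plane(c,uv,z):
    o,d=ray(c,uv); return o+d*((z-o[2])/d[:,2])[:,None]
def proj(c,P):
    k,d=K(c);T=np.array(c['extrinsics'])
    return cv2.projectPoints(np.array(P,float).reshape(-1,1,3),cv2.Rodrigues(T[:3,:3])[0],T[:3,3],k,d)[0][:,0]
def snap(n,f=None):
    im=cams.read_camera(n)
    if f: cv2.imwrite('pics/'+f,im[:,:,::-1])
    return im
E
python3 - <<'E'
from h import *
o=get_obs(); print({k:np.round(v,3) for k,v in o.items()})
ims=[]
for n in ('top','side'):
    im=snap(n,n+'0.png'); c=cams.calibration(n)
    print(n,c['fx'],c['k1'],np.round(ray(c,[[280,210]])[0],3))
    for t in ('sample_box','box_lid','dock','bottle_blue','bottle_red','tube_rack','tip_box','tape_roll','beaker'):
        print(t,[(round(float(r['p']),2),np.round(r['xy']).tolist(),np.round(plane(c,r['xy'],0)[0,:2],3).tolist()) for r in finder.tip_of(t,n)[:3]])
E
```

```text
pics
{'time_s': np.float64(0.0), 'qpos': array([68.645, 18.438, -4.017, 83.176,  1.295, 78.542, -3.26 ]), 'joint_velocities': array([-0.016,  0.03 , -0.014,  0.036, -0.116,  0.01 , -0.085]), 'effort': array([-0.0000e+00, -4.9129e+01, -4.0400e-01, -3.1253e+01, -6.4000e-02,
        4.4000e-02,  0.0000e+00]), 'tool_pos': array([ 0.245, -0.601,  0.221]), 'tool_rot': array([-1.79889e+02,  6.00000e-03,  2.21660e+01]), 'force': array([ 0.986, -0.831, -0.134]), 'wrist_torque': array([-0.017, -0.054,  0.011]), 'grasp_force': np.float64(0.0), 'grip_width': np.float64(0.087)}
top 390.8531261945481 0.01618660449760485 [0.345 0.033 1.178]
sample_box [(0.87, [219.0, 299.0], [0.273, 0.219]), (0.79, [316.0, 227.0], [0.492, -0.066])]
box_lid [(0.71, [406.0, 225.0], [0.505, -0.338])]
dock []
bottle_blue [(0.8, [341.0, 178.0], [0.646, -0.142])]
bottle_red [(0.72, [143.0, 241.0], [0.44, 0.453])]
tube_rack []
tip_box [(0.94, [308.0, 139.0], [0.771, -0.038])]
tape_roll [(0.68, [373.0, 295.0], [0.293, -0.236])]
beaker [(0.61, [161.0, 166.0], [0.675, 0.415])]
side 436.6330751600508 -0.12283499556042841 [0.452 0.822 0.832]
sample_box [(0.84, [388.0, 293.0], [0.272, 0.234]), (0.57, [309.0, 200.0], [0.474, -0.05])]
box_lid [(0.95, [302.0, 138.0], [0.516, -0.336])]
dock [(0.55, [262.0, 251.0], [0.576, 0.145])]
bottle_blue [(0.7, [244.0, 138.0], [0.702, -0.315]), (0.66, [252.0, 171.0], [0.649, -0.154])]
bottle_red [(0.92, [311.0, 373.0], [0.433, 0.446])]
tube_rack [(0.93, [244.0, 136.0], [0.707, -0.328])]
tip_box [(0.62, [205.0, 195.0], [0.763, -0.036])]
tape_roll [(0.88, [373.0, 163.0], [0.292, -0.238]), (0.49, [197.0, 344.0], [0.673, 0.41])]
beaker [(0.67, [195.0, 345.0], [0.677, 0.413])]
```

View pics/top0.png

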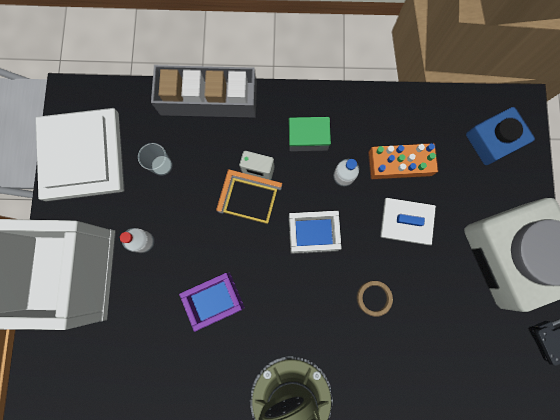

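View pics/side0.png

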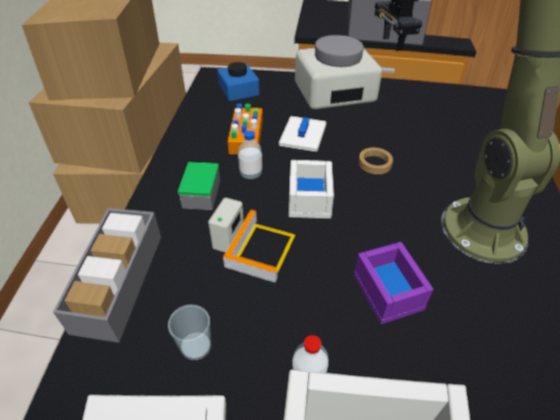

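The white open box (top view at 315,231; side view at 311,188) is the sample_box. The purple box (top 211,301; side 392,280) is the look-alike. The lid is at (408,221) in the top view, and the dock outline is at (250,199), with the reader above it at (257,164). I'll confirm this with a crop, then fit the poses.

```bash
cat >> h.py <<'E'
from scipy.optimize import minimize
def cub(sx,sy,z0,z1,cx=0,cy=0): return np.array([[cx+a*sx/2,cy+b*sy/2,z] for a in(-1,1) for b in(-1,1) for z in(z0,z1)])
BOX=[cub(.11,.14,0,.08)]
LID=[cub(.12,.15,.012,.028),cub(.024,.075,.028,.056),cub(.072,.102,0,.012)]
DOCK=[cub(.014,.166,.037,.037,.062,.001),cub(.115,.014,.037,.037,-.0025,.077)]
def place(P,p):
    c,s=np.cos(p[2]),np.sin(p[2]); z=p[3] if len(p)>3 else 0
    return P@np.array([[c,s,0],[-s,c,0],[0,0,1]])+[p[0],p[1],z]
def sil(c,parts,p,S=4):
    m=np.zeros((420*S,560*S),np.uint8)
    for P in parts:
        q=proj(c,place(P,p)); h=cv2.convexHull(np.round((q+.5)*S-.5).astype(np.int32)); cv2.fillConvexPoly(m,h,1)
    return m>0
def fit(parts,views,p0,S=4):
    up=[(c,cv2.resize(m.astype(np.float32),None,fx=S,fy=S,interpolation=cv2.INTER_LINEAR)>.5) for c,m in views]
    def cost(p): return sum(1-(a&b).sum()/(a|b).sum() for a,b in((sil(c,parts,p,S),m) for c,m in up))
    p0=np.array(p0,float); best=None
    for k in (1,.3):
        st=np.r_[.02,.02,.15,.02][:len(p0)]*k
        r=minimize(cost,p0,method='Nelder-Mead',options=dict(initial_simplex=np.vstack([p0,p0+np.diag(st)]),xatol=1e-4,fatol=1e-5)); p0=r.x
    return p0,r.fun
def mask(t,n,near):
    r=[r for r in finder.masks_of(t,n) if np.hypot(*(np.array(r['xy'])-near))<25]
    return r[0]['mask'] if r else None
def cols(im,lo,hi,roi):
    h=cv2.cvtColor(im,cv2.COLOR_RGB2HSV); m=cv2.inRange(h,lo,hi)>0
    k=np.zeros_like(m); x0,y0,x1,y1=roi; k[y0:y1,x0:x1]=1; return m&k
E
python3 - <<'E'
from h import *
T=snap('top');ct=cams.calibration('top')
mb=mask('sample_box','top',(315,231));ml=mask('box_lid','top',(408,221))
S=snap('side');cs=cams.calibration('side')
sb=mask('sample_box','side',(311,188));sl=mask('box_lid','side',(303,133))
np.savez('m.npz',T=T,S=S,**{k:v for k,v in dict(mb=mb,ml=ml,sb=sb,sl=sl).items() if v is not None})
def rep(n,parts,v,p0):
    v=[(c,m) for c,m in v if m is not None]
    for nm,vv in (('both',v),('first',v[:1]),('second',v[1:])):
        p,f=fit(parts,vv,p0 if nm=='both' else p0[:3]); print(n,nm,np.round(p,4),'yaw',round(np.degrees(p[2]),1),round(f,3))
rep('box',BOX,[(ct,mb),(cs,sb)],[.485,-.06,0,0])
rep('lid',LID,[(ct,ml),(cs,sl)],[.51,-.335,-.1,0])
ot=cols(T,(3,120,120),(17,255,255),(205,160,290,230)); os_=cols(S,(3,120,120),(17,255,255),(215,205,300,285))
rep('dock',DOCK,[(ct,ot),(cs,os_)],[.575,.145,-.22,0])
a=T[120:330,170:450]; cv2.imwrite('pics/crop.png',cv2.resize(a,None,fx=2.8,fy=2.8,interpolation=cv2.INTER_CUBIC)[:,:,::-1])
E
```

```text
box both [ 0.4737 -0.0576  0.0658 -0.0022] yaw 3.8 0.103
box first [ 0.4738 -0.0574  0.0599] yaw 3.4 0.031
box second [ 0.4731 -0.0541  0.0826] yaw 4.7 0.073
lid both [ 5.143e-01 -3.383e-01 -1.287e-01 -2.000e-04] yaw -7.4 0.084
lid first [ 0.5148 -0.3385 -0.1333] yaw -7.6 0.035
lid second [ 0.5138 -0.3373 -0.1231] yaw -7.1 0.045
dock both [ 0.5718  0.1374 -0.2303  0.0016] yaw -13.2 0.75
dock first [ 0.572   0.1376 -0.2299] yaw -13.2 0.101
dock second [ 0.572   0.137  -0.2314] yaw -13.3 0.64
```

View pics/crop.png

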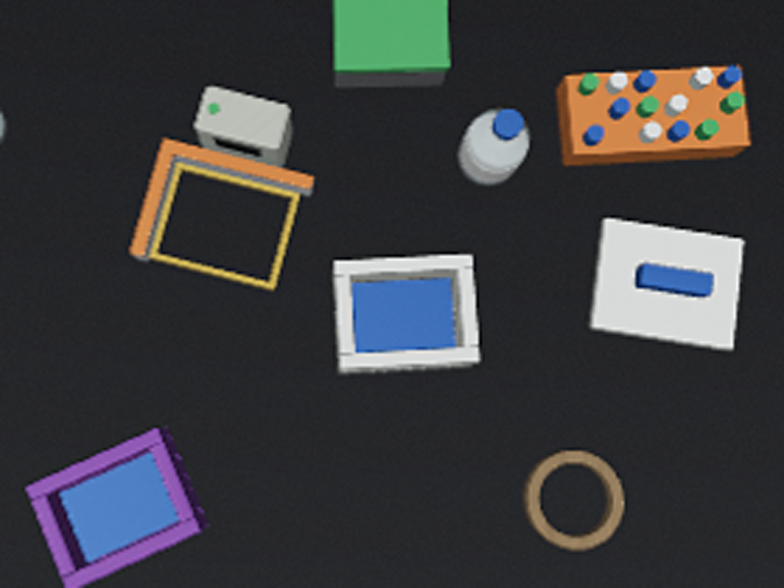

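The crop shows the white box with its blue pack, and the fits from the two views agree with the given sizes and heights. The -x wall is right at the reach limit, so I'll grip the -y wall at (0.478,-0.119) with yaw 3.8.

```bash
python3 -m creep '0.02 0.042 0 -2 0.06;0.02 0.042 0 -2 0.06;0.02 0.042 0 -2 0.06;0.02 0.042 0 -2 0.06;0.02 0.042 0 -2 0.06;0.02 0.042 0 -2 0.06;0.02 0.042 0 -2 0.06;0.02 0.042 0 -2 0.06'; python3 -m creep '0.02 0.037 -0.01 -1 0.06;0.02 0.037 -0.01 -1 0.06;0.02 0.037 -0.01 -0.4 0.06;0.013 0.036 -0.01 0 0.06;0 0 0 0 0.06;0 0 0 0 0.06'
```

```text
time_s: 2.3
tool_pos: [0.4058, -0.2646, 0.2229]
tool_rot: [180.0, -0.0, 6.1]
force: [0.8, -0.6, -0.5]
grip_width: 0.06
grasp_force: 0.0
time_s: 3.05
tool_pos: [0.478, -0.1197, 0.1827]
tool_rot: [180.0, 0.0, 3.7]
force: [0.5, -0.5, 0.3]
grip_width: 0.0599
grasp_force: 0.0
```

```bash
python3 -m creep '0 0 -0.03 0 0.06;0 0 -0.03 0 0.06;0 0 -0.025 0 0.06;0 0 -0.02 0 0.06;0 0 -0.015 0 0.06;0 0 -0.008 0 0.06;0 0 -0.006 0 0.06;0 0 0 0 0.06'
python3 - <<'E'
from h import *
snap('wrist','w1.png')
E
```

```text
time_s: 4.05
tool_pos: [0.4782, -0.1191, 0.0486]
tool_rot: [180.0, 0.0, 3.8]
force: [1.2, 0.1, -0.5]
grip_width: 0.06
grasp_force: 0.0
```

View pics/w1.png

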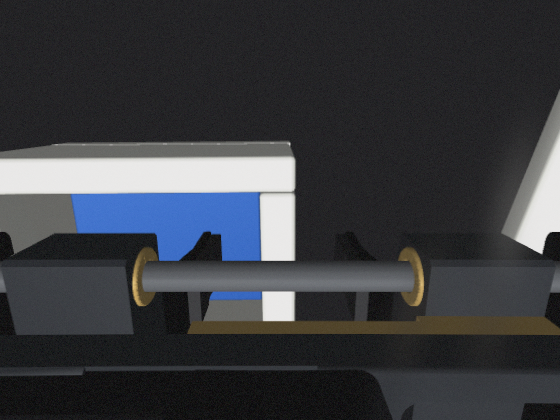

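The -y wall (columns 262-296) lies centred between the fingers (215 and 345), so I'll close on it.

```bash
python3 -m creep '0 0 0 0 0.03;0 0 0 0 0.01;0 0 0 0 0.01;0 0 0 0 0.01;0 0 0 0 0.01;0 0 0 0 0.01' 35
```

```text
time_s: 4.85
tool_pos: [0.4781, -0.1191, 0.0486]
tool_rot: [180.0, 0.0, 3.8]
force: [-0.7, -0.5, 0.7]
grip_width: 0.0148
grasp_force: 35.0
```

```bash
python3 -m creep '0.002 0.006 0 -1.5 0.01;0.0036 0.0115 0 -1.5 0.01;0.004 0.0125 0 -1.5 0.01;0.004 0.0125 0 -1.5 0.01;0.004 0.0125 0 -1.5 0.01;0.004 0.0125 0 -1.5 0.01;0.004 0.0125 0 -1.5 0.01;0.004 0.0125 0 -1.5 0.01'; python3 -m creep '0.004 0.0125 0 -1 0.01;0.004 0.0125 0 -1 0.01;0.004 0.0125 0 -1 0.01;0.005 0.0125 0 -1 0.01;0.005 0.0125 0 -1 0.01;0.005 0.0125 0 0 0.01;0.005 0.0165 0 0 0.01;0 0 0 0 0.01'
python3 - <<'E'
from h import *
T=snap('top','t2.png');S=snap('side')
E
```

```text
time_s: 5.85
tool_pos: [0.5077, -0.027, 0.0486]
tool_rot: [179.9, 0.0, -8.3]
force: [-1.2, -1.8, 1.0]
grip_width: 0.015
grasp_force: 35.0
time_s: 6.85
tool_pos: [0.5401, 0.0681, 0.0486]
tool_rot: [-179.9, -0.0, -13.0]
force: [1.7, 0.5, -1.4]
grip_width: 0.0149
grasp_force: 35.0
```

```bash
python3 -m creep '0.0029 -0.0007 0 -0.2 0.01;0.0029 -0.0007 0 0 0.01;0.0029 -0.0007 0 0 0.01;0.001 -0.0002 0 0 0.01;0 0 0 0 0.01'; for i in 1 ; do python3 -m creep '0.001 -0.0002 0 0 0.01;0.001 -0.0002 0 0 0.01;0 0 0 0 0.01';done; python3 -m creep '0.001 -0.0002 0 0 0.01;0 0 0 0 0.01'
```

```text
time_s: 7.58
tool_pos: [0.5495, 0.0622, 0.0486]
tool_rot: [180.0, 0.0, -13.5]
force: [-2.5, -0.0, 4.4]
grip_width: 0.0145
grasp_force: 35.0
time_s: 7.95
tool_pos: [0.5517, 0.0622, 0.0486]
tool_rot: [180.0, -0.0, -13.4]
force: [-2.2, -0.3, 3.3]
grip_width: 0.0143
grasp_force: 35.0
time_s: 8.2
tool_pos: [0.5526, 0.0621, 0.0486]
tool_rot: [-180.0, -0.0, -13.4]
force: [-3.5, -0.6, 3.5]
grip_width: 0.0148
grasp_force: 35.0
```

```bash
for s in 1; do python3 -m creep '0.001 -0.0002 0 0 0.01;0 0 0 0 0.01'; done; python3 -m creep '0.001 -0.0002 0 0 0.01;0 0 0 0 0.01'; 
```

```text
time_s: 8.45
tool_pos: [0.5537, 0.062, 0.0486]
tool_rot: [-180.0, -0.0, -13.4]
force: [-3.1, 0.9, 4.0]
grip_width: 0.0147
grasp_force: 35.0
time_s: 8.7
tool_pos: [0.5546, 0.0619, 0.0486]
tool_rot: [-180.0, -0.0, -13.4]
force: [-2.7, 0.9, 4.2]
grip_width: 0.0146
grasp_force: 35.0
```

```bash
python3 -m creep '0.001 -0.0002 0 0 0.01;0 0 0 0 0.01';python3 -m creep '0.001 -0.0002 0 0 0.01;0 0 0 0 0.01' 
python3 - <<'E'
from h import *
T=snap('top','t3.png');a=T[150:250,200:320]; cv2.imwrite('pics/c3.png',cv2.resize(a,None,fx=6,fy=6,interpolation=cv2.INTER_CUBIC)[:,:,::-1])
E
```

```text
time_s: 8.95
tool_pos: [0.5546, 0.0619, 0.0486]
tool_rot: [180.0, 0.1, -13.4]
force: [-6.9, 1.5, 6.9]
grip_width: 0.0147
grasp_force: 35.0
time_s: 9.2
tool_pos: [0.5546, 0.0619, 0.0486]
tool_rot: [179.9, 0.2, -13.4]
force: [-9.6, 1.2, 9.2]
grip_width: 0.0148
grasp_force: 35.0
```

View pics/c3.png

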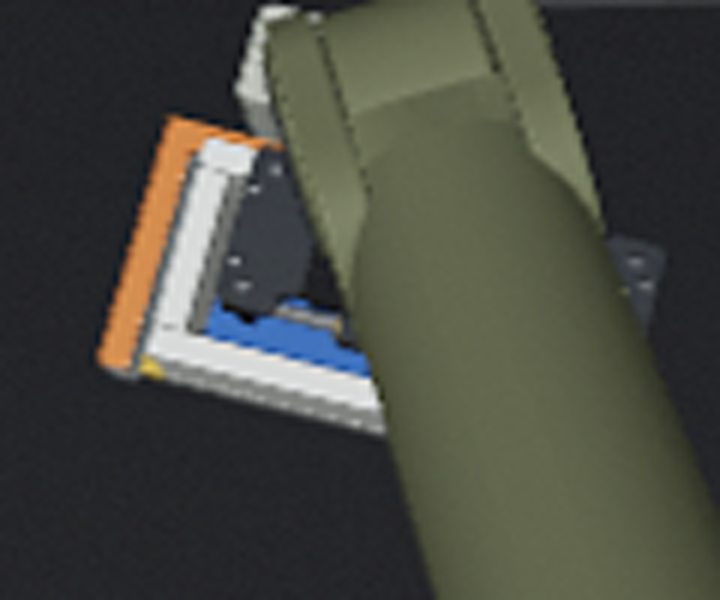

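The box touches the back rail, with about 10 N building up, and there is still a gap to the side rail. Next I'll slide along dock +y.

```bash
python3 -m creep '0.0005 0.002 0 0 0.01;0.0005 0.002 0 0 0.01;0.0005 0.002 0 0 0.01;0.0005 0.002 0 0 0.01;0.0005 0.002 0 0 0.01;0 0 0 0 0.01'; python3 -m creep '0.0002 0.001 0 0 0.01;0.0002 0.001 0 0 0.01;0 0 0 0 0.01'; python3 -m creep '0.0002 0.001 0 0 0.01;0 0 0 0 0.01'
```

```text
time_s: 10.0
tool_pos: [0.5552, 0.0643, 0.0485]
tool_rot: [179.3, 0.4, -13.7]
force: [-16.5, -12.5, 18.8]
grip_width: 0.0149
grasp_force: 35.1
time_s: 10.38
tool_pos: [0.5556, 0.0661, 0.0485]
tool_rot: [179.3, 0.4, -13.7]
force: [-14.7, -13.0, 17.1]
grip_width: 0.0147
grasp_force: 35.1
time_s: 10.62
tool_pos: [0.5558, 0.0671, 0.0485]
tool_rot: [179.3, 0.4, -13.7]
force: [-15.6, -12.5, 17.1]
grip_width: 0.0147
grasp_force: 35.1
```

```bash
python3 -m creep '-0.0015 0.0003 0.0007 0 0.01;0 0 0 0 0.01'; python3 -m creep '0.0002 0.001 0 0 0.01;0.0002 0.001 0 0 0.01;0 0 0 0 0.01'; python3 -m creep '0.0002 0.001 0 0 0.01;0.0002 0.001 0 0 0.01;0 0 0 0 0.01'
```

```text
time_s: 10.88
tool_pos: [0.5571, 0.0725, 0.0486]
tool_rot: [179.8, 0.1, -13.5]
force: [-3.7, -3.0, 0.8]
grip_width: 0.0145
grasp_force: 35.0
time_s: 11.25
tool_pos: [0.5579, 0.0757, 0.0486]
tool_rot: [179.9, 0.1, -13.5]
force: [-3.6, -5.0, -0.6]
grip_width: 0.0147
grasp_force: 35.0
time_s: 11.62
tool_pos: [0.5579, 0.0757, 0.0486]
tool_rot: [179.8, 0.1, -13.5]
force: [-5.1, -7.4, 2.1]
grip_width: 0.0145
grasp_force: 35.0
```

```bash
python3 -m creep '0.001 0.0 0 0.2 0.01;0.0004 0.001 0 0 0.01;0 0 0 0 0.01'; python3 -m creep '0 0 0 0 0.03;0 0 0 0 0.06;0 0 0 0 0.06;0 0 0 0 0.06'; python3 -m creep '0 0 0.02 0 0.06;0 0 0.03 0 0.06;0 0 0.04 0 0.06;0 -0.03 0.04 0 0.06;0 -0.05 0.03 1 0.06;0 -0.05 0 1 0.06;0 -0.05 0 1 0.08;0 -0.05 0 1 0.08'
python3 - <<'E'
from h import *
T=snap('top','t4.png');ct=cams.calibration('top');mb=mask('sample_box','top',(258,198))
S=snap('side','s4.png');cs=cams.calibration('side');sb=mask('sample_box','side',(258,240))
for n,c,m in(('t',ct,mb),('s',cs,sb)):
    if m is not None:
        p,f=fit(BOX,[(c,m)],[.572,.137,-.23]);print(n,np.round(p,4),f)
a=T[150:250,200:320]; b=S[200:300,200:320]; cv2.imwrite('pics/c4.png',cv2.resize(np.hstack([a,b]),None,fx=3.3,fy=3.3,interpolation=cv2.INTER_CUBIC)[:,:,::-1])
E
```

```text
time_s: 12.0
tool_pos: [0.5579, 0.0757, 0.0486]
tool_rot: [179.6, 0.3, -13.4]
force: [-9.4, -9.0, 6.8]
grip_width: 0.015
grasp_force: 35.0
time_s: 12.5
tool_pos: [0.5611, 0.0805, 0.0497]
tool_rot: [-179.9, -0.1, -13.2]
force: [-0.9, -0.1, 1.1]
grip_width: 0.0468
grasp_force: 0.0
time_s: 13.5
tool_pos: [0.5607, -0.1518, 0.2114]
tool_rot: [180.0, -0.2, -9.2]
force: [0.8, -0.3, 0.8]
grip_width: 0.073
grasp_force: 0.0
t [ 0.5732  0.135  -0.2309] 0.05145407170026062
s [ 0.5696  0.1322 -0.2301] 0.148708945943969
```

View pics/c4.png

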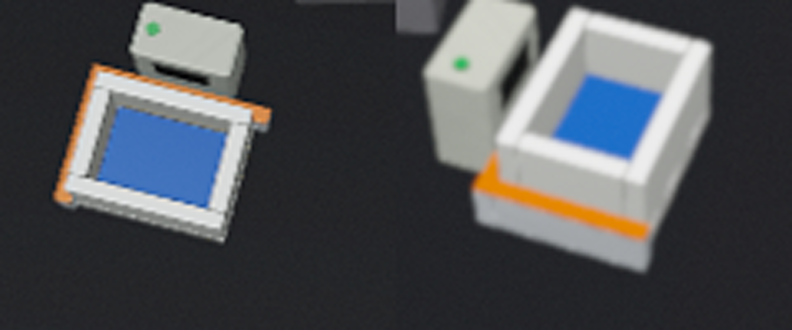

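The box is home: orange shows evenly along both rails in both views. Next is the lid at (0.514,-0.338), tool yaw 82.6.

```bash
python3 -m creep '-0.005 -0.02 0 10.2 0.08;-0.005 -0.02 0 10.2 0.08;-0.005 -0.02 0 10.2 0.08;-0.005 -0.02 0 10.2 0.08;-0.005 -0.02 0 10.2 0.08;-0.005 -0.02 0 10.2 0.08;-0.005 -0.02 0 10.2 0.08;-0.005 -0.02 0 10.2 0.08'; python3 -m creep '-0.0064 -0.026 0 10.2 0.08;0 0 -0.02 0 0.08;0 0 0 0 0.08;0 0 0 0 0.08'
python3 - <<'E'
from h import *
c=cams.calibration('wrist');W=snap('wrist','w5.png')
for p in ([.5143,-.338,-.129],):
    g=sil(c,LID,p,1)
e=W.copy(); cs_,_=cv2.findContours(g.astype(np.uint8),cv2.RETR_EXTERNAL,cv2.CHAIN_APPROX_NONE); cv2.drawContours(e,cs_,-1,(255,0,0),1)
cv2.imwrite('pics/w5o.png',e[:,:,::-1])
r=finder.masks_of('box_lid','wrist'); print([(x['p'],x['xy']) for x in r])
m=r[0]['mask']; print(fit(LID,[(c,m)],[.5143,-.338,-.129]))
E
```

```text
time_s: 14.7
tool_pos: [0.5214, -0.3087, 0.2105]
tool_rot: [179.9, -0.0, 72.9]
force: [0.1, -0.9, 0.6]
grip_width: 0.0802
grasp_force: 0.0
time_s: 15.2
tool_pos: [0.5147, -0.3342, 0.1892]
tool_rot: [180.0, -0.1, 82.6]
force: [0.2, 0.1, 0.9]
grip_width: 0.0802
grasp_force: 0.0
[(0.79, [277.2, 188.1])]
(array([ 0.5148447 , -0.33952201, -0.1383285 ]), np.float64(0.019660212447882852))
```

View pics/w5o.png

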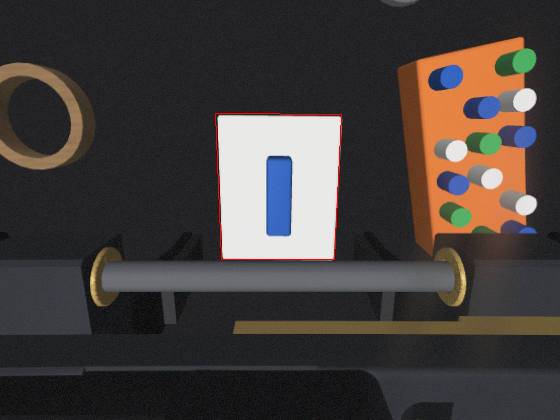

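The predicted lid outline (red) lies on the lid's edges, around (279,187), so I'll descend and grip the bar.

```bash
python3 -m creep '0 -0.0045 -0.03 -0.2 0.08;0 0 -0.03 0 0.08;0 0 -0.03 0 0.08;0 0 -0.03 0 0.07;0 0 -0.02 0 0.07;0 0 -0.01 0 0.07;0 0 -0.005 0 0.07;0 0 0 0 0.07'; python3 -m creep '0 0 0 0 0.04;0 0 0 0 0.02;0 0 0 0 0.015;0 0 0 0 0.015;0 0 0 0 0.015;0 0 0 0 0.015' 25
```

```text
time_s: 16.3
tool_pos: [0.5143, -0.3411, 0.0348]
tool_rot: [180.0, 0.0, 82.4]
force: [-0.3, -0.1, 0.3]
grip_width: 0.0705
grasp_force: 0.0
time_s: 17.05
tool_pos: [0.514, -0.3409, 0.0343]
tool_rot: [180.0, 0.0, 82.4]
force: [-0.3, -0.2, -0.3]
grip_width: 0.024
grasp_force: 25.0
```

```bash
python3 -m creep '0 0 0.01 0 0.015;0 0 0.025 0 0.015;0 0 0.03 0 0.015;0 0 0.03 0 0.015;0 0 0.03 0 0.015;0 0.01 0.03 0 0.015;0.002 0.02 0.011 0 0.015;0.006 0.04 0 -0.6 0.015'; python3 -m creep '0.006 0.05 0 -0.6 0.015;0.006 0.05 0 -0.6 0.015;0.006 0.05 0 -0.6 0.015;0.006 0.05 0 -0.6 0.015;0.006 0.05 0 -0.6 0.015;0.006 0.05 0 -0.6 0.015;0.006 0.05 0 -0.6 0.015;0.006 0.03 0 -0.6 0.015'; python3 -m creep '0.002 0.0265 -0.03 0 0.015;0 0 -0.02 -0.2 0.015;0 0 0 0 0.015;0 0 0 0 0.015'
python3 - <<'E'
from h import *
o=get_obs()['tool_pos'];c=cams.calibration('wrist');W=snap('wrist')
r=finder.masks_of('box_lid','wrist'); print([(x['p'],x['xy']) for x in r])
if r:
  m=r[0]['mask']; print(fit(LID,[(c,m)],[o[0],o[1],-.23,o[2]-.034]))
T=snap('top');ct=cams.calibration('top');m=mask('box_lid','top',(255,190))
S=snap('side');cs=cams.calibration('side');n=mask('box_lid','side',(258,200))
v=[(c,x) for c,x in((ct,m),(cs,n)) if x is not None]
print(len(v))
p=[.572,.137,-.2304]; z=o[2]-.034; z0=0.0
e=np.hstack([W,S])
for cc,off in((c,0),(cs,560)):
  for parts,pp,col in((LID,[o[0],o[1]+.001,np.radians(get_obs()['tool_rot'][2]-90),z],(255,0,0)),(BOX,[.5723,.1365,-.2304],(0,255,0))):
    g=sil(cc,parts,pp,1);k,_=cv2.findContours(g.astype(np.uint8),cv2.RETR_EXTERNAL,cv2.CHAIN_APPROX_NONE)
    cv2.drawContours(e,k,-1,col,1,offset=(off,0))
a=e[:,:560];b=cv2.resize(e[120:300,560+170:560+350],(420,420),interpolation=cv2.INTER_CUBIC)
cv2.imwrite('pics/l6.png',cv2.resize(np.hstack([a,b]),(798,342),interpolation=cv2.INTER_AREA)[:,:,::-1])
E
```

```text
time_s: 18.05
tool_pos: [0.5218, -0.2711, 0.201]
tool_rot: [179.9, 0.1, 81.6]
force: [0.2, -0.3, -2.0]
grip_width: 0.0238
grasp_force: 25.0
time_s: 19.05
tool_pos: [0.5682, 0.1137, 0.1998]
tool_rot: [-179.9, -0.0, 77.2]
force: [0.1, -0.1, -1.3]
grip_width: 0.0236
grasp_force: 25.0
time_s: 19.55
tool_pos: [0.5723, 0.1345, 0.1508]
tool_rot: [180.0, 0.0, 76.7]
force: [0.2, 0.0, -1.0]
grip_width: 0.0237
grasp_force: 25.0
[(0.91, [276.0, 173.3])]
(array([ 0.5732694 ,  0.13708193, -0.23001408,  0.07920752]), np.float64(0.3662000481050064))
1
```

View pics/l6.png

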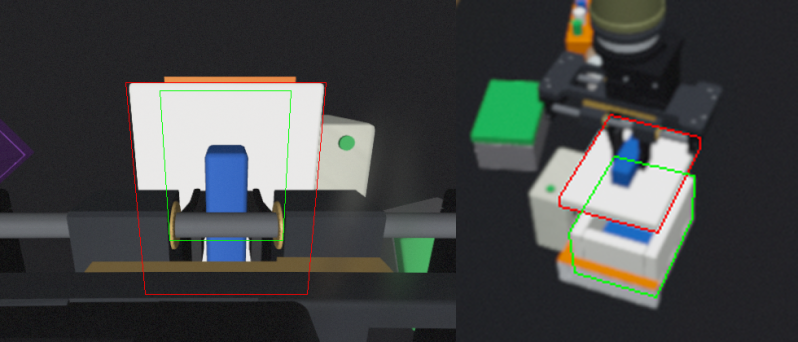

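The predicted lid outline sits on the real lid in the wrist view, and the green box outline matches in the side view. I'll shift y by 1 mm and lower.

```bash
python3 -m creep '0 0.001 -0.01 0 0.015;0 0 -0.01 0 0.015;0 0 -0.008 0 0.015;0 0 -0.004 0 0.015;0 0 -0.004 0 0.015;0 0 0 0 0.015'; python3 -m creep '0 0 -0.003 0 0.015;0 0 -0.003 0 0.015;0 0 -0.003 0 0.015;0 0 0 0 0.015'; python3 -m creep '0 0 -0.003 0 0.015;0 0 0 0 0.015'
```

```text
time_s: 20.6
tool_pos: [0.5718, 0.1366, 0.114]
tool_rot: [-180.0, 0.0, 76.8]
force: [0.2, -0.3, -1.3]
grip_width: 0.0236
grasp_force: 25.0
time_s: 21.1
tool_pos: [0.5717, 0.1365, 0.1049]
tool_rot: [-180.0, 0.0, 76.8]
force: [-0.1, 0.3, -1.0]
grip_width: 0.0241
grasp_force: 25.0
time_s: 21.35
tool_pos: [0.572, 0.1367, 0.1023]
tool_rot: [180.0, -0.0, 76.8]
force: [0.8, 0.5, 0.0]
grip_width: 0.0239
grasp_force: 25.0
```

```bash
python3 -m creep '0 0 -0.001 0 0.015;0 0 0 0 0.015';python3 -m creep '0 0 -0.001 0 0.015;0 0 0 0 0.015'
```

```text
time_s: 21.6
tool_pos: [0.572, 0.1366, 0.1022]
tool_rot: [180.0, 0.0, 76.8]
force: [-2.6, -0.7, 4.8]
grip_width: 0.0239
grasp_force: 25.0
time_s: 21.85
tool_pos: [0.572, 0.1366, 0.1023]
tool_rot: [180.0, 0.1, 76.8]
force: [-4.3, -1.9, 11.0]
grip_width: 0.024
grasp_force: 25.0
```

The lid is seated: contact came at TCP z 0.102, as predicted. I'll back off 1 mm, release and rise clear.

```bash
python3 -m creep '0 0 0.0015 0 0.015;0 0 0 0 0.04;0 0 0 0 0.06;0 0 0 0 0.06;0 0 0 0 0.06;0 0 0.015 0 0.06;0 0 0.03 0 0.06;0 0 0.04 0 0.06'; python3 -m creep '0 -0.02 0.03 0 0.06;0 -0.05 0.02 0 0.06;-0.01 -0.06 0 0 0.06;-0.01 -0.06 0 0 0.06;-0.01 -0.06 0 0 0.06;-0.01 -0.06 0 0 0.06;0 0 0 0 0.06'
python3 - <<'E'
from h import *
T=snap('top');ct=cams.calibration('top');m=mask('box_lid','top',(255,190))
for t in ('bottle_blue','tube_rack','tip_box','tape_roll','beaker','bottle_red'): print(t,[(round(float(r['p']),2),np.round(r['xy']).tolist()) for r in finder.tip_of(t,'top')[:1]])
S=snap('side');cs=cams.calibration('side');n=mask('box_lid','side',(258,220))
for c,x in((ct,m),(cs,n)):
  if x is not None: print(fit(LID[:2],[(c,x)],[.572,.137,-.23,.068][:4]))
v=[(c,x) for c,x in((ct,m),(cs,n)) if x is not None]
print('both',fit(LID[:2],v,[.572,.137,-.23,.068]))
b=cv2.resize(T[140:250,195:305],(400,400),interpolation=cv2.INTER_CUBIC);d=cv2.resize(S[180:290,200:310],(400,400),interpolation=cv2.INTER_CUBIC)
cv2.imwrite('pics/f7.png',np.hstack([b,d])[:,:,::-1])
E
```

```text
time_s: 22.85
tool_pos: [0.5715, 0.1366, 0.188]
tool_rot: [-180.0, 0.0, 76.8]
force: [-0.4, -0.4, 0.7]
grip_width: 0.06
grasp_force: 0.0
time_s: 23.72
tool_pos: [0.5302, -0.1805, 0.2375]
tool_rot: [180.0, 0.2, 76.2]
force: [0.6, 1.3, -0.3]
grip_width: 0.0599
grasp_force: 0.0
bottle_blue [(0.67, [343.0, 173.0])]
tube_rack []
tip_box [(0.7, [308.0, 140.0])]
tape_roll [(0.69, [141.0, 242.0])]
beaker [(0.62, [162.0, 162.0])]
bottle_red [(0.77, [142.0, 242.0])]
(array([ 0.57517485,  0.13844892, -0.22632492,  0.0580489 ]), np.float64(0.021775082690187464))
(array([ 0.57307677,  0.12897328, -0.22977489,  0.05523034]), np.float64(0.028380978559648162))
both (array([ 0.572294  ,  0.13757473, -0.23333942,  0.06491383]), np.float64(0.08132243266254857))
```

View pics/f7.png

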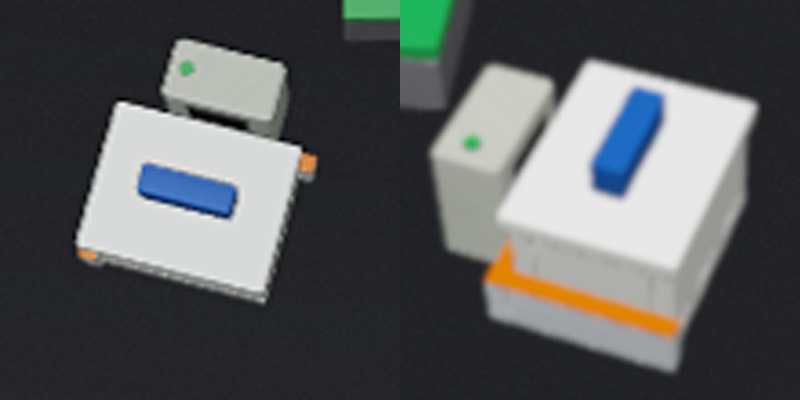

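The lid is level and centred on the box (fit 0.572,0.138), the box is against both rails, the arm is clear, and the bystanders show no sign of having moved. I'm handing in.

```bash
python3 -c "
from cell import ticket
print(ticket.sign_off())"
```

```text
the job is handed in; nothing more can be done
None
```

The job is handed in: the box sits home against both rails, the lid looks fully down and centred within about 1 mm by camera fit, and I saw no bystander moved (the tube rack and tape roll were not re-located in the last picture); no verdict came back.

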